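# Fetch the last blue tile from behind the glaze pots

## Robot

A 7-joint arm with a two-finger parallel gripper is mounted at the origin on the work surface. World frame = base frame: x ahead of the robot, y to its left, z up, the work surface at z = 0. Lengths are in m, angles in rad, forces in N, time in s.
With the tool pointing down it reaches from about 0.425 to 0.925 m from the base axis. Payload 6.8 kg.
Tool frame: the origin (TCP) lies at the centre of the arm's flange, where the gripper is bolted on; the fingertips stand 182 mm ahead of it and the grasp point (between the pads) lies 163 mm ahead of it (env.finger_overhang is the distance from the TCP to the fingertips, in m); z points along the fingers, y is the direction in which the jaws open and shut (so a half turn about z gives the same grasp; the last joint's range is limited). The gripper opens to 88 mm and grips with 3 to 60 N. Pads are 20 mm wide; open, the fingers measure 115 mm over their backs; the gripper's body (75 mm by 178 mm) begins 61 mm behind the grasp point.
Start: joints at [-1.3, 0.477, 0.022, 1.555, -0.011, 1.109, -0.083], TCP at [0.25, 0.627, 0.405] pointing down, gripper open.
Joint ranges: [-2.96, 2.96], [-0.34, 2.1], [-1.41, 1.46], [0.24, 2.44], [-1.37, 4.51], [0.17, 1.92], [-2.96, 2.96]. Speed limits (rad/s): [2.39, 2.39, 3.14, 3.14, 3.14, 3.14, 3.14].

## Interface

Orientations are given as [roll, pitch, yaw] about the fixed x, y, z axes, in that order (R = Rz(yaw) Ry(pitch) Rx(roll)).
In Python, from station import env gives the robot as it stands. The module is installed in compiled form; this text tells all that it offers.
- The arm moves only by the tool move_arm, never from a script. Its argument "increments" is text: rows parted by semicolons, each of 5 numbers parted by spaces: the shift along the tool's x, y, z in mm, then the turn about the tool's z in degrees, then the opening, from 0 (shut) to 1 (fully open). In form: tx ty tz roll jaw; .... A call has 1 to 20 rows; each row is the pose to reach, as a shift and turn from the pose commanded when the call began, along the tool's axes at that moment; what a row does not reach only later rows make up. A row lasts 1/12 s, in which the tool goes at most 41.7 mm and 7.16 degrees, less where a joint would pass 70% of its speed; a pose out of reach is approached as far as the arm can. A call with a gripper value outside its range is refused whole. The fingers move at their own pace and stop on an object; "newtons" is the grip in N (left out, the last holds). Time passes only in rows, so rows that repeat a pose let the fingers close. It gives the time, the measured TCP pose, the force and the opening at its end, in the units of the state.
- env.observe(): the state, without advancing time (a new reading comes with each control period).
- env.snapshot(name): name is "scene" or "top" or "wrist"; returns the picture (480x640x3 uint8, red, green, blue); there is no depth.
- env.get_calibration(name): a dict with "fx", "fy", "cx", "cy" (pixels), "world_from_camera" (4x4, takes a point from camera to world coordinates). Camera axes: x right, y down, z forward; pixel columns grow to the right and rows downward; lengths in m; the calibration is good to about 2 mm. A picture is of the moment at which its call begins: read the wrist's pose just before it. get_calibration takes no time and is no camera call; for the wrist camera it gives the pose at the moment of the call.
- env.job_done(): hands the job in, once; it reports no verdict.
The state is a dict: "time": time; "joint_pos": joint angles; "joint_velocities": joint speeds; "joint_efforts": joint torques, N m; "tool_pos": TCP position; "eef_rot": TCP orientation; "wrist_force": force on the tool from outside, world axes, zero at the start; "ft_torque": the same for the moment, N m; "gripper_width": finger opening in m.
Only numpy, scipy, OpenCV 4.12 (cv2) and the standard library are available. Lean on these libraries where they do the work, as an engineer would, in place of code of your own. Each camera call takes 0.05 s, during which the arm holds its last target.

## Task

The last blue tile for the mosaic lies on the stand behind three glaze pots. First clear all three pots onto the cardboard, then lay the tile blue side up in the empty slot of the mosaic frame, fully down on the slot's floor, and lastly put each pot back, standing centred on the disc of its own colour. Keep the pots upright throughout and let go of everything at the end.

Things in the scene. Friction and masses are not known exactly. Their poses are not given: they have to be found in the camera images.
- red_pot_centre (a point): centre (half-way up) of the loose red glaze pot: an upright white plastic cylinder with a red lid and red band, 56 mm in diameter over its whole height, 90 mm tall, about 0.2 to 0.35 kg; z is up along its axis. It starts on the red disc
- yellow_pot_centre (a point): centre (half-way up) of the loose yellow glaze pot: an upright white plastic cylinder with a yellow lid and yellow band, 56 mm in diameter over its whole height, 90 mm tall, about 0.2 to 0.35 kg; z is up along its axis. It starts on the yellow disc
- green_pot_centre (a point): centre (half-way up) of the loose green glaze pot: an upright white plastic cylinder with a green lid and green band, 56 mm in diameter over its whole height, 90 mm tall, about 0.2 to 0.35 kg; z is up along its axis. It starts on the green disc
- red_disc: fixed flat red disc on the plank stand, the home of the red pot: 80 mm in diameter, 4 mm thick, its top 16 mm above the bench; origin at the centre of its underside (12 mm above the bench). The three discs stand in a row, 87 mm apart, on the robot's side of the stand, in any order of colour
- yellow_disc: fixed flat yellow disc on the plank stand, the home of the yellow pot: 80 mm in diameter, 4 mm thick, its top 16 mm above the bench; origin at the centre of its underside (12 mm above the bench). The three discs stand in a row, 87 mm apart, on the robot's side of the stand, in any order of colour
- green_disc: fixed flat green disc on the plank stand, the home of the green pot: 80 mm in diameter, 4 mm thick, its top 16 mm above the bench; origin at the centre of its underside (12 mm above the bench). The three discs stand in a row, 87 mm apart, on the robot's side of the stand, in any order of colour
- blue_tile_centre (a point): centre (half-way up) of the loose border tile, a clay bar with a glossy dark blue top: 30 mm along x, 90 mm along y, 30 mm tall along z (up), about 0.17 kg. It lies on the plank stand (top 12 mm above the bench) behind the row of pots, long side roughly along the row, its centre line about 80 mm behind theirs. Two loose offcuts, 16 mm tall, lie near the stand's ends
- cardboard: fixed sheet of brown cardboard, the side area: 280 mm along its x, 140 mm along its y, 4 mm thick; origin at the centre of its underside, on the bench. It lies to the left or to the right of the stand
- slot (a point): middle of the floor of the open slot at the centre of the mosaic frame, 2 mm above the bench. Slot: 48 mm along x, 108 mm along y, 8 mm deep, fixed; the tile in it stands 32 mm above the bench. Frame: round steel ring, outer diameter 244 mm, 14 mm high, filled with terracotta chips whose tops are 10 to 13 mm above the bench, on the other side of the stand from the cardboard

How it is judged:
On the way, in this order (a step that is already met when the one before it is completed fails the run):
1. all three pots stand on the cardboard, released (x of red_pot_centre in the frame of cardboard between -0.14 and 0.14 m and y of red_pot_centre in the frame of cardboard between -0.07 and 0.07 m and height (world z) of red_pot_centre between 0.042 and 0.056 m and angle between each of red_pot_centre, yellow_pot_centre, green_pot_centre's own z axis and vertical below 0.12 rad and contact force between each of red_pot, yellow_pot, green_pot and the fingers below 0.2 N and linear speed of each of red_pot, yellow_pot, green_pot below 0.02 m/s and x of yellow_pot_centre in the frame of cardboard between -0.14 and 0.14 m and y of yellow_pot_centre in the frame of cardboard between -0.07 and 0.07 m and height (world z) of yellow_pot_centre between 0.042 and 0.056 m and x of green_pot_centre in the frame of cardboard between -0.14 and 0.14 m and y of green_pot_centre in the frame of cardboard between -0.07 and 0.07 m and height (world z) of green_pot_centre between 0.042 and 0.056 m), for 0.2 s.
2. the blue tile lies fully down in the slot of the frame, blue side up, released (x of blue_tile_centre in the frame of slot between -0.012 and 0.012 m and y of blue_tile_centre in the frame of slot between -0.012 and 0.012 m and z of blue_tile_centre in the frame of slot between 0.011 and 0.0185 m and angle between blue_tile_centre's own z axis and vertical below 0.12 rad and angle between the y axis of blue_tile_centre and the y axis of slot, either way round below 0.35 rad and contact force between blue_tile and the fingers below 0.2 N and linear speed of blue_tile below 0.02 m/s), for 0.2 s.
At the end, for the whole second after the job is handed in: The blue tile lies down on the floor of the slot (centre within 12 mm of the slot's middle along each side, blue face up) and each pot stands upright, its centre within 15 mm of the centre of the disc of its own colour; all released and at rest (all of step 2 and horizontal distance between red_pot_centre and red_disc below 0.015 m and height (world z) of red_pot_centre between 0.054 and 0.068 m and angle between each of red_pot_centre, yellow_pot_centre, green_pot_centre's own z axis and vertical below 0.12 rad and contact force between each of red_pot, yellow_pot, green_pot and the fingers below 0.2 N and linear speed of each of red_pot, yellow_pot, green_pot below 0.02 m/s and horizontal distance between yellow_pot_centre and yellow_disc below 0.015 m and height (world z) of yellow_pot_centre between 0.054 and 0.068 m and horizontal distance between green_pot_centre and green_disc below 0.015 m and height (world z) of green_pot_centre between 0.054 and 0.068 m); the robot touches nothing.
It fails at once if a pot is tipped over (leaning more than about 35 degrees) (angle between any of red_pot_centre, yellow_pot_centre, green_pot_centre's own z axis and vertical above 0.6 rad).
It also fails if it takes over 139 s, if anything falls off the work surface, if the arm or the gripper's body presses on something with over 40 N, if the wrist force passes 120 N, or if a joint passes its speed limit or range.

## Working session

There is one attempt and no reset: what is moved stays moved. The work goes in short steps, Python scripts to look and compute and a tool call to move; the robot and the scene stay as the last step left them, time stands still between calls to the robot, and variables do not carry over. Pictures are saved under pics/ and viewed, and the job is handed in when it is done.

Besides the shell and the picture viewer there is one more tool, called after "Call:" by a JSON object that holds its "method" and its "body", one argument or row to a line. move_arm: Moves the arm, as the interface text tells. Its arguments: {"type":"object","properties":{"increments":{"type":"string"},"newtons":{"type":"number"}},"required":["increments"]}

```bash
ls; mkdir -p pics; python3 - <<'E'
from station import env
import cv2, numpy as np
print(env.observe()); print(env.finger_overhang)
for n in ["scene","top","wrist"]:
    c=env.get_calibration(n); print(n,c)
    cv2.imwrite(f"pics/{n}0.png",env.snapshot(n)[:,:,::-1])
E
```

```text
pics
{'time': 0.0, 'joint_pos': array([-1.30008757,  0.47775347,  0.02233232,  1.55640497, -0.01146397,
        1.10932323, -0.08308818]), 'joint_velocities': array([ 0.00147312,  0.00058849, -0.00076698,  0.00204765, -0.00073993,
        0.00037835, -0.00036057]), 'joint_efforts': array([-2.06327122e-04, -5.82870233e+01,  1.53447434e+00, -2.72611392e+01,
       -5.42713108e-02,  1.70495035e-02,  1.62372294e-04]), 'tool_pos': array([0.24951729, 0.62690032, 0.40373222]), 'eef_rot': array([-3.13983883e+00,  1.57741507e-04,  2.76284059e+00]), 'wrist_force': array([0.36072693, 0.58521264, 0.72653561]), 'ft_torque': array([ 0.04418252,  0.0331259 , -0.02819311]), 'gripper_width': 0.08783836059410235}
0.182
scene {'fx': 590.6161701561387, 'fy': 590.6161701561387, 'cx': 312.85847984200655, 'cy': 239.42235005938375, 'world_from_camera': array([[ 4.08864218e-01,  5.27306268e-01, -7.44834311e-01,
         1.40689323e+00],
       [ 9.12594820e-01, -2.35473322e-01,  3.34249919e-01,
        -3.95862110e-01],
       [ 8.63467462e-04, -8.16394766e-01, -5.77493584e-01,
         7.16274532e-01],
       [ 0.00000000e+00,  0.00000000e+00,  0.00000000e+00,
         1.00000000e+00]])}
top {'fx': 556.7960132572474, 'fy': 556.7960132572474, 'cx': 326.3697870605436, 'cy': 233.26668910658347, 'world_from_camera': array([[-0.0205042 , -0.99286104,  0.11750123,  0.46997743],
       [-0.99971593,  0.02178894,  0.00965966,  0.01329535],
       [-0.01215093, -0.11726979, -0.99302576,  1.01429828],
       [ 0.        ,  0.        ,  0.        ,  1.        ]])}
wrist {'fx': 426.8572566701171, 'fy': 426.8572566701171, 'cx': 322.7553395057629, 'cy': 233.5845963038306, 'world_from_camera': array([[ 0.36996251,  0.88486776,  0.28308442,  0.17222345],
       [ 0.92904467, -0.35173419, -0.11471294,  0.65833451],
       [-0.00193531,  0.30543756, -0.95221014,  0.38395244],
       [ 0.        ,  0.        ,  0.        ,  1.        ]])}
```

View pics/top0.png

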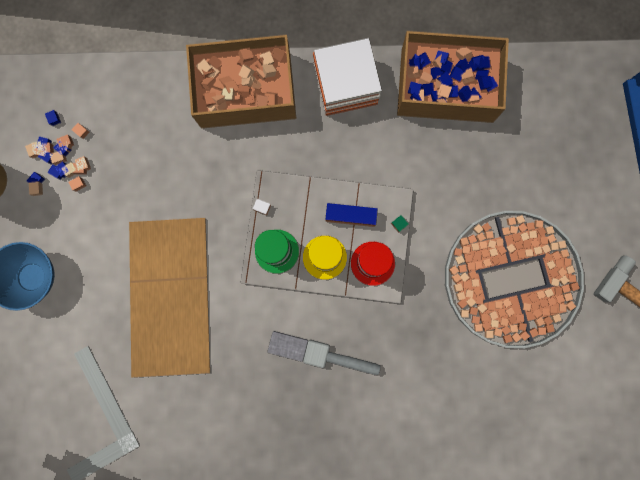

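View pics/scene0.png

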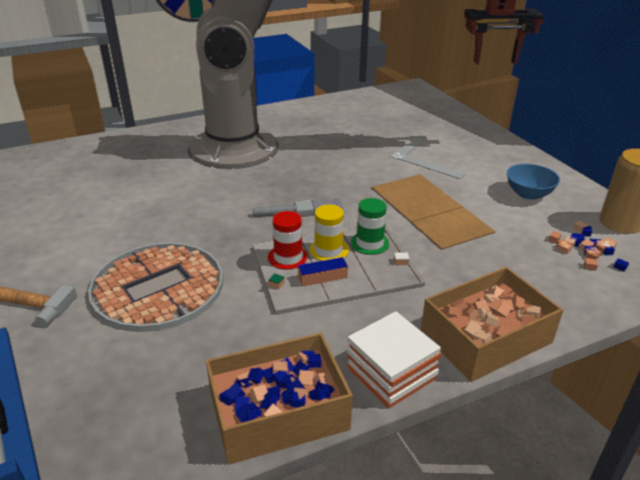

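View pics/wrist0.png

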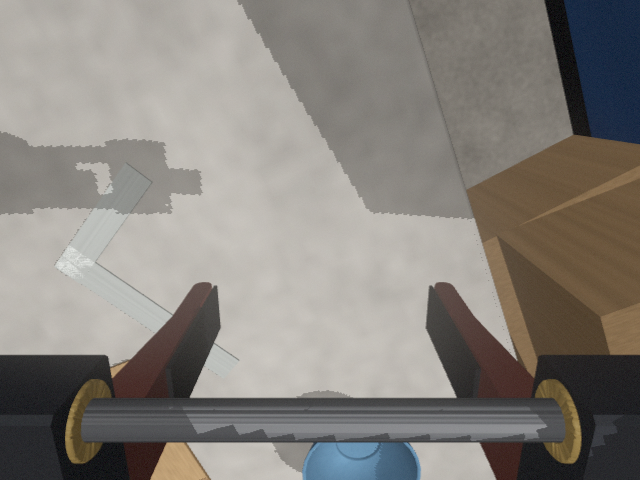

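```bash
python3 - <<'E'
import cv2
t=cv2.imread('pics/top0.png')
a=cv2.resize(t[160:310,235:425],None,fx=4,fy=4,interpolation=cv2.INTER_NEAREST)
cv2.imwrite('pics/z1.png',a)
a=cv2.resize(t[205:355,440:590],None,fx=4,fy=4,interpolation=cv2.INTER_NEAREST)
cv2.imwrite('pics/z2.png',a)
s=cv2.imread('pics/scene0.png')
a=cv2.resize(s[190:310,240:430],None,fx=4,fy=4,interpolation=cv2.INTER_NEAREST)
cv2.imwrite('pics/z3.png',a)
E
```

```text
(no output)
```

View pics/z1.png

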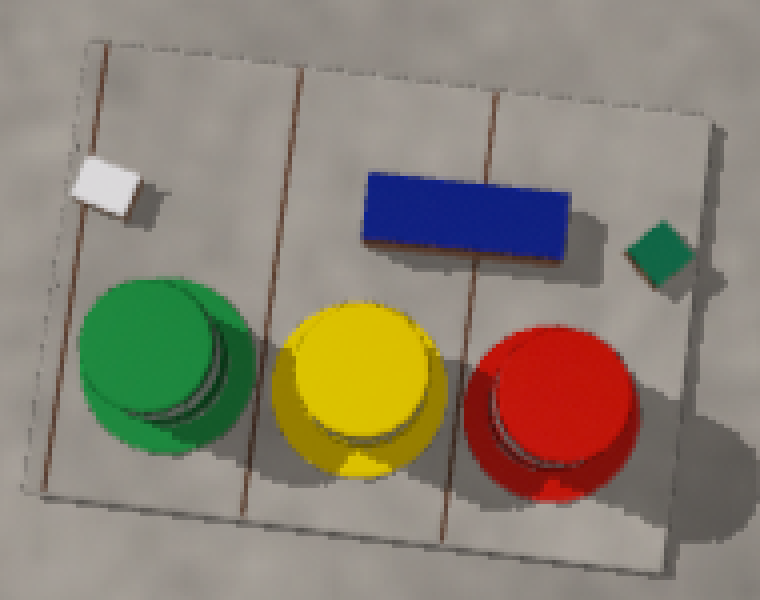

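View pics/z2.png

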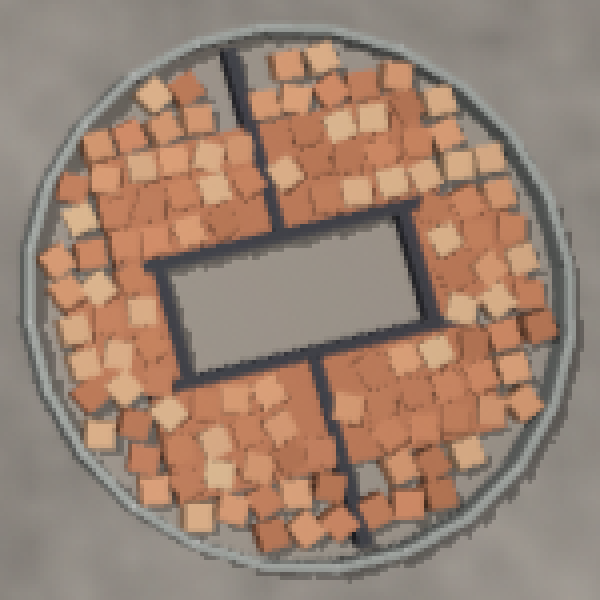

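View pics/z3.png

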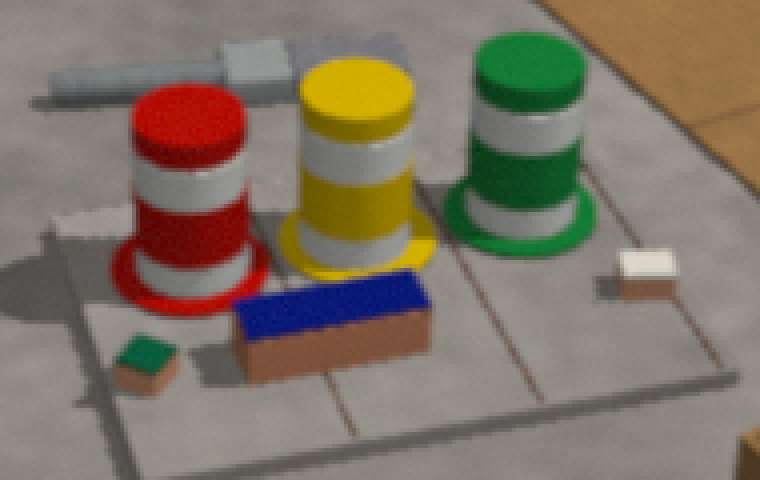

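```bash
cat > h.py <<'E'
import cv2, numpy as np
from scipy.optimize import least_squares
def proj(c,P):
    P=np.atleast_2d(P).astype(float); W=c["world_from_camera"]
    q=(P-W[:3,3])@W[:3,:3]
    return np.c_[c["fx"]*q[:,0]/q[:,2]+c["cx"], c["fy"]*q[:,1]/q[:,2]+c["cy"]]
def unproj(c,uv,z):
    uv=np.atleast_2d(uv).astype(float); W=c["world_from_camera"]
    d=np.c_[(uv[:,0]-c["cx"])/c["fx"],(uv[:,1]-c["cy"])/c["fy"],np.ones(len(uv))]@W[:3,:3].T
    s=(z-W[2,3])/d[:,2]
    return W[:3,3]+d*s[:,None]
def circ(x,y,r,z,n=72):
    a=np.linspace(0,2*np.pi,n,endpoint=False)
    return np.c_[x+r*np.cos(a),y+r*np.sin(a),np.full(n,z)]
def hue(img,col):
    h=cv2.cvtColor(img,cv2.COLOR_BGR2HSV); H,S,V=[h[...,i].astype(int) for i in range(3)]
    m=dict(red=((H<6)|(H>174))&(S>190)&(V>50),yellow=(abs(H-26)<7)&(S>170)&(V>60),green=(abs(H-68)<12)&(S>130)&(V>40),
      blue=(abs(H-118)<12)&(S>140)&(V>50),brown=(abs(H-15)<8)&(S>90)&(V>60))[col]
    n,l,st,_=cv2.connectedComponentsWithStats(m.astype(np.uint8))
    return l,st,n
def rect_fit(c,pts,w,h,z,x0):
    # fit rectangle (w along local x,h along local y) to world boundary pts
    def f(p):
        d=pts[:,:2]-p[:2]; ca,sa=np.cos(p[2]),np.sin(p[2])
        X=d@[ca,sa]; Y=d@[-sa,ca]
        qx,qy=abs(X)-w/2,abs(Y)-h/2
        return np.where((qx>0)&(qy>0),np.hypot(np.maximum(qx,0),np.maximum(qy,0)),np.maximum(qx,qy))
    return least_squares(f,x0,loss='soft_l1',f_scale=0.001,x_scale=[.01,.01,.1])
def contour(m):
    cs,_=cv2.findContours(m.astype(np.uint8),cv2.RETR_EXTERNAL,cv2.CHAIN_APPROX_NONE)
    return max(cs,key=cv2.contourArea)[:,0].astype(float)
E
cat > a.py <<'E'
from station import env
from h import *
t=cv2.imread('pics/top0.png'); s=cv2.imread('pics/scene0.png')
ct=env.get_calibration('top'); cs=env.get_calibration('scene')
T=t.copy(); S=s.copy(); D=[]
for col in ['red','yellow','green']:
    l,st,n=hue(t,col)
    k=[i for i in range(1,n) if st[i,4]>60 and 240<st[i,0]<420 and 180<st[i,1]<310]
    k=max(k,key=lambda i:st[i,4]); hullp=cv2.convexHull(contour(np.isin(l,k)).astype(np.float32))[:,0]
    w=unproj(ct,hullp,0.016)
    r=least_squares(lambda p:np.hypot(w[:,0]-p[0],w[:,1]-p[1])-p[2],[*w[:,:2].mean(0),.04],loss='soft_l1',f_scale=.001)
    print(col,r.x,np.abs(r.fun).max()); x,y=r.x[:2]; D.append((x,y))
    for I,c in ((T,ct),(S,cs)):
        for rr,z in ((.04,.016),(.028,.106)):
            pass
    np.save
print('spacing',[np.linalg.norm(np.subtract(D[i],D[j])) for i,j in((0,1),(1,2),(0,2))])
T=cv2.resize(t[160:310,235:425],None,fx=4,fy=4,interpolation=cv2.INTER_NEAREST)
S=cv2.resize(s[190:310,240:430],None,fx=4,fy=4,interpolation=cv2.INTER_NEAREST)
for x,y in D:
  for rr,z in ((.04,.016),(.028,.106)):
    for I,c,o in ((T,ct,(235,160)),(S,cs,(240,190))):
      p=((proj(c,circ(x,y,rr,z))-o+.5)*4)
      cv2.polylines(I,[np.round(p).astype(int)],True,(255,0,255),1)
cv2.imwrite('pics/ov1.png',T);cv2.imwrite('pics/ov2.png',S)
# tile
l,st,n=hue(t,'blue'); k=[i for i in range(1,n) if 300<st[i,0]<400 and 190<st[i,1]<250]; k=max(k,key=lambda i:st[i,4])
w=unproj(ct,contour(l==k),.042); m=w.mean(0)
r=rect_fit(ct,w,.03-.0015,.09-.0015,.042,[m[0],m[1],-0.05]); print('tile',r.x,abs(r.fun).max())
l,st,n=hue(t,'brown'); k=[i for i in range(1,n) if 100<st[i,0]<220 and 200<st[i,1]<380]; k=max(k,key=lambda i:st[i,4])
w=unproj(ct,contour(l==k),.004); m=w.mean(0)
r=rect_fit(ct,w,.28,.14,.004,[m[0],m[1],0]); print('card',r.x,abs(r.fun).max())
E
python3 a.py
```

```text
red [ 0.53293401 -0.05836984  0.03878384] 0.0004899411650592378
yellow [0.54538502 0.02747558 0.03913673] 0.00047070357713496075
green [0.55908678 0.114718   0.03983434] 0.0018629565097118411
spacing [np.float64(0.08674365909681753), np.float64(0.08831182881583334), np.float64(0.17505246925944046)]
tile [ 0.6191722  -0.0213779  -0.12829122] 0.001339959784874202
card [0.4818091  0.31102384 0.0342245 ] 0.0022616030471933057
```

```bash
python3 - <<'E'
from station import env
from h import *
ct=env.get_calibration('top')
t=cv2.imread('pics/top0.png')
# ring: fit outer circle
g=t[205:355,440:590]
# slot corners from zoom (floor inner corners), pix/4
c=np.array([[165,270],[398,215],[425,318],[192,377]])/4+[440,205]-.5
for z in (.002,.010): 
    w=unproj(ct,c,z); print(z,w.mean(0),np.linalg.norm(np.diff(np.r_[w,w[:1]],axis=0),axis=1))
# inner floor mask: low saturation region connected to the centre
h=cv2.cvtColor(t,cv2.COLOR_BGR2HSV); print(h[279,510:516],t[279,513], t[262,513])
E
```

```text
0.002 [ 0.50063376 -0.31269869  0.002     ] [0.10892272 0.04757752 0.10879961 0.04922535]
0.01 [ 0.50039148 -0.31012242  0.01      ] [0.10806193 0.04720153 0.10793979 0.04883633]
[[ 15  30 155]
 [ 17  30 155]
 [ 16  28 154]
 [ 17  27 153]
 [ 16  28 154]
 [ 16  28 154]] [137 146 153] [72 65 65]
```

View pics/ov1.png

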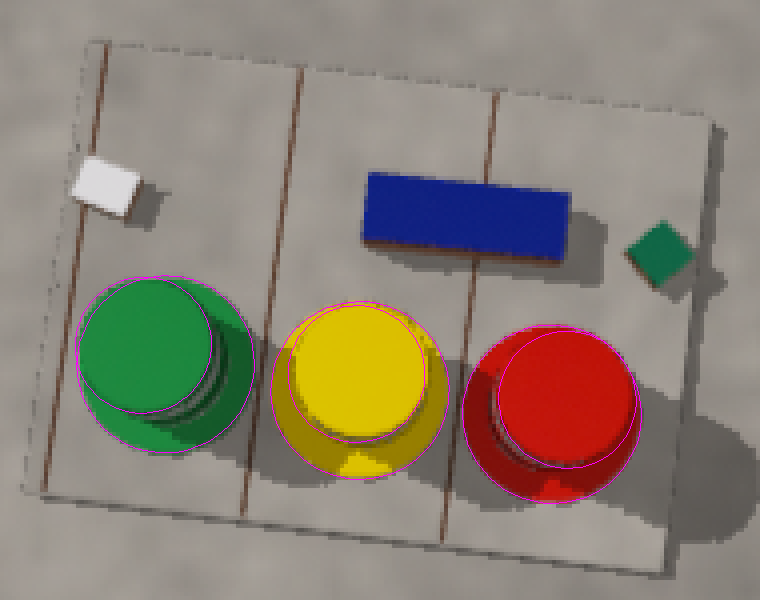

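View pics/ov2.png

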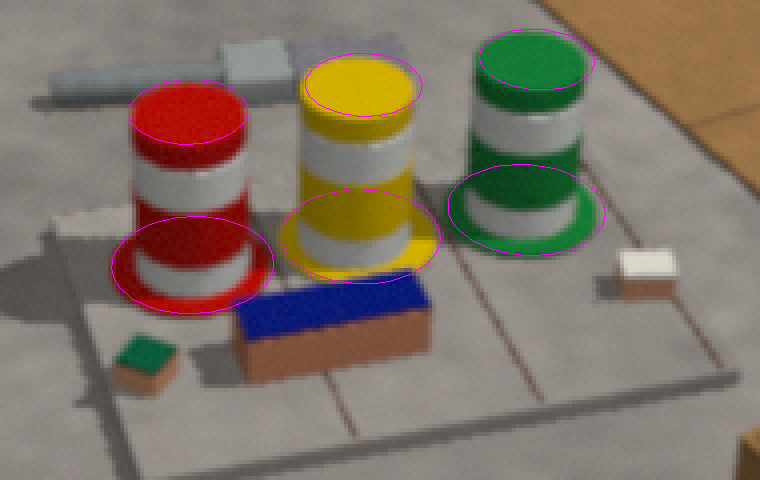

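```bash
cat > go.py <<'E'
import sys,numpy as np
from station import env
def go(x,y,z,yaw=None):
    o=env.observe(); p=o['tool_pos']; r,pi,yw=o['eef_rot']
    from scipy.spatial.transform import Rotation as R
    M=R.from_euler('xyz',o['eef_rot']).as_matrix()
    d=M.T@(np.array([x,y,z])-p)*1000
    turn=0 if yaw is None else -np.degrees((yaw-yw+np.pi)%(2*np.pi)-np.pi)
    print('at',p.round(4),'yaw',round(yw,4),'t',round(o['time'],2),'w',round(o['gripper_width'],4)); print('shift',d.round(1),'turn',round(turn,1))
    print('unit lift tool:',(M.T@[0,0,1]).round(4))
if __name__=='__main__': go(*map(float,sys.argv[1:]))
E
python3 go.py .5575 .1135 .338 1.427
```

```text
at [0.2496 0.627  0.4039] yaw 2.7628 t 0.15 w 0.0879
shift [-476.  -363.1   66.5] turn 76.5
unit lift tool: [-1.0e-04 -1.4e-03 -1.0e+00]
```

Call:
{"method": "move_arm", "body": {
  "increments": "-16 -12 2 3 0.82; -48 -36 7 9 0.82; -476 -363 66 76.5 0.82; -476 -363 66 76.5 0.82; -476 -363 66 76.5 0.82; -476 -363 66 76.5 0.82; -476 -363 66 76.5 0.82; -476 -363 66 76.5 0.82; -476 -363 66 76.5 0.82; -476 -363 66 76.5 0.82; -476 -363 66 76.5 0.82; -476 -363 66 76.5 0.82; -476 -363 66 76.5 0.82; -476 -363 66 76.5 0.82; -476 -363 66 76.5 0.82; -476 -363 66 76.5 0.82; -476 -363 66 76.5 0.82; -476 -363 66 76.5 0.82; -476 -363 66 76.5 0.82; -476 -363 66 76.5 0.82",
  "newtons": 25
}}

```text
time: 1.82
tool_pos: [0.5571, 0.1157, 0.3386]
eef_rot: [-3.141, -0.001, 1.431]
wrist_force: [0.9, 0.4, 0.1]
gripper_width: 0.0718
```

```bash
python3 - <<'E'
from station import env
import cv2
cv2.imwrite("pics/w1.png",env.snapshot('wrist')[:,:,::-1])
E
python3 go.py .5575 .1135 .238 1.427
```

```text
at [0.5571 0.1156 0.3387] yaw 1.4306 t 1.87 w 0.0721
shift [ -2.1   0.7 100.7] turn 0.2
unit lift tool: [ 6.e-04 -3.e-04 -1.e+00]
```

View pics/w1.png

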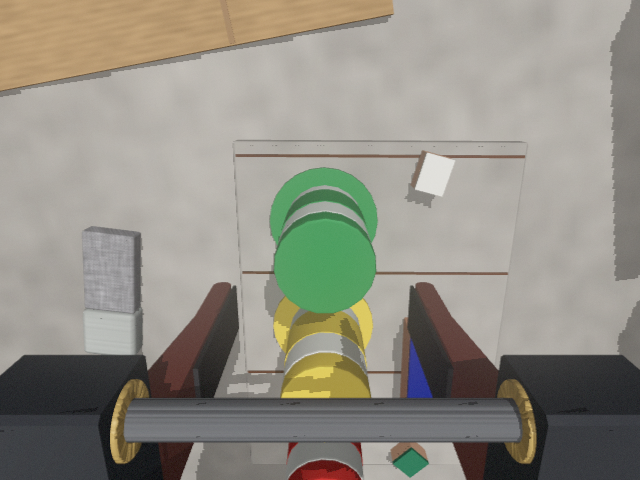

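```bash
python3 - <<'E'
from station import env
from h import *
c=env.get_calibration('wrist'); t=cv2.imread('pics/w1.png')
for x,y,k in((.5575,.1135,'g'),(.5452,.0275,'y')):
    for r,z in((.04,.016),(.028,.106)):
        cv2.polylines(t,[np.round(proj(c,circ(x,y,r,z))).astype(int)],True,(255,0,255),1)
cv2.imwrite('pics/w1o.png',t)
E
```

```text
(no output)
```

View pics/w1o.png

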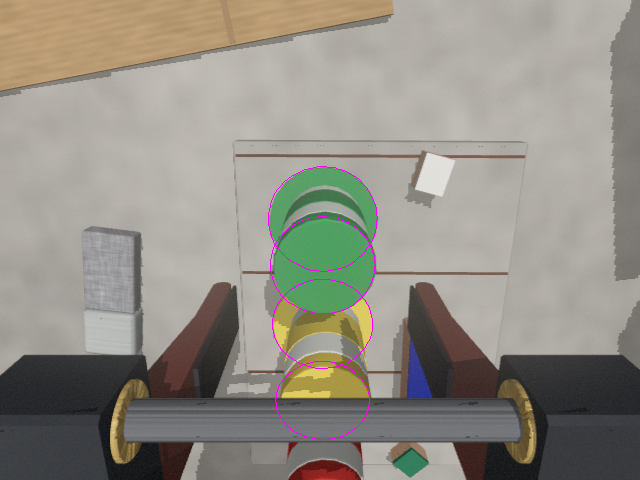

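Call:
{"method": "move_arm", "body": {
  "increments": "-2 0.7 20 0.2 0.82; -2 0.7 40 0.2 0.82; -2 0.7 60 0.2 0.82; -2 0.7 80 0.2 0.82; -2 0.7 95 0.2 0.82; -2 0.7 100.7 0.2 0.82; -2 0.7 100.7 0.2 0.82; -2 0.7 100.7 0.2 0.5; -2 0.7 100.7 0.2 0.5; -2 0.7 100.7 0.2 0.5; -2 0.7 100.7 0.2 0.5; -2 0.7 100.7 0.2 0.5; -2 0.7 100.7 0.2 0.5; -2 0.7 100.7 0.2 0.5",
  "newtons": 25
}}

```text
time: 3.03
tool_pos: [0.5584, 0.112, 0.239]
eef_rot: [3.14, -0.001, 1.424]
wrist_force: [-2.0, 1.2, 6.5]
gripper_width: 0.0553
```

```bash
python3 go.py .577 .314 .339; python3 go.py .577 .314 .2275
```

```text
at [0.5584 0.112  0.239 ] yaw 1.4242 t 3.03 w 0.0553
shift [202.7 -11.  -99.7] turn 0
unit lift tool: [ 0.0012  0.0011 -1.    ]
at [0.5584 0.112  0.239 ] yaw 1.4242 t 3.03 w 0.0553
shift [202.5 -11.1  11.8] turn 0
unit lift tool: [ 0.0012  0.0011 -1.    ]
```

Call:
{"method": "move_arm", "body": {
  "increments": "0 0 -6 0 0.5; 0 0 -18 0 0.5; 0 0 -38 0 0.5; 0 0 -58 0 0.5; 10 -0.5 -70 0 0.5; 30 -1.6 -70 0 0.5; 60 -3.2 -70 0 0.5; 92 -5 -70 0 0.5; 124 -6.7 -70 0 0.5; 156 -8.5 -70 0 0.5; 180 -9.8 -70 0 0.5; 195 -10.6 -65 0 0.5; 202.5 -11 -50 0 0.5; 202.5 -11 -35 0 0.5; 202.5 -11 -20 0 0.5; 202.5 -11 -8 0 0.5; 202.5 -11 0 0 0.5; 202.5 -11 4 0 0.5; 202.5 -11 7 0 0.5; 202.5 -11 9 0 0.5"
}}

```text
time: 4.7
tool_pos: [0.577, 0.3133, 0.229]
eef_rot: [3.141, -0.0, 1.424]
wrist_force: [-1.2, -0.4, -1.7]
gripper_width: 0.0557
```

```bash
python3 - <<'E'
from station import env
import cv2
cv2.imwrite("pics/s2.png",env.snapshot('scene')[:,:,::-1])
o=env.observe();print(o['wrist_force'],o['tool_pos'],o['gripper_width'])
E
```

```text
[-0.334704    0.6187687  -2.10030711] [0.57692571 0.31347635 0.22885061] 0.055919962900086564
```

View pics/s2.png

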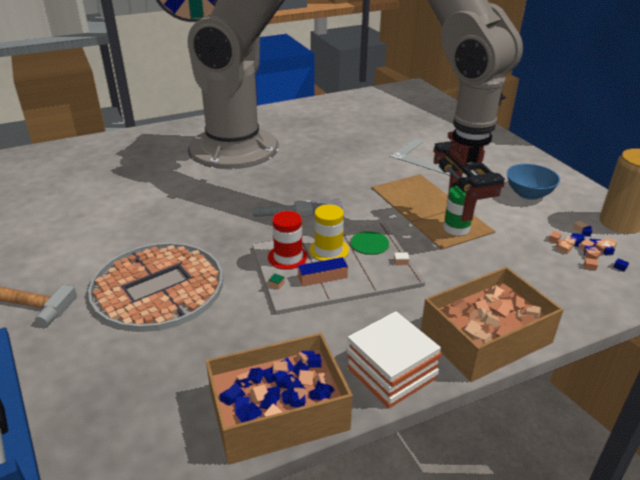

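Call:
{"method": "move_arm", "body": {
  "increments": "0 0 1 0 0.5; 0 0 2 0 0.5; 0 0 2 0 0.5"
}}

```text
time: 5.0
tool_pos: [0.5768, 0.3138, 0.2273]
eef_rot: [3.141, -0.0, 1.424]
wrist_force: [0.5, 0.4, -2.9]
gripper_width: 0.0555
```

Call:
{"method": "move_arm", "body": {
  "increments": "0 0 1 0 0.5; 0 0 1 0 0.5"
}}

```text
time: 5.17
tool_pos: [0.577, 0.3138, 0.2271]
eef_rot: [3.141, -0.001, 1.424]
wrist_force: [-3.2, -2.0, 4.4]
gripper_width: 0.0558
```

Call:
{"method": "move_arm", "body": {
  "increments": "0 0 1 0 0.82; 0 0 1 0 0.82; 0 0 1 0 0.82; 0 0 1 0 0.82; 0 0 0 0 0.82; 0 0 -20 0 0.82; 0 0 -50 0 0.82; 0 0 -85 0 0.82; -10 0.4 -111 0 0.82; -35 1.3 -111 0 0.82; -75 2.7 -111 0 0.82; -115 4.1 -111 0 0.82; -155 5.5 -111 0 0.82; -195 7 -111 0 0.82; -230 8.2 -111 0 0.82; -260 9.3 -111 0 0.82; -280 10 -111 0 0.82; -288 10.3 -111 0 0.82; -288 10.3 -111 0 0.82"
}}

```text
time: 6.75
tool_pos: [0.5447, 0.0253, 0.3372]
eef_rot: [3.141, 0.0, 1.42]
wrist_force: [0.4, 0.6, -0.3]
gripper_width: 0.0719
```

```bash
python3 - <<'E'
from station import env
import cv2
cv2.imwrite("pics/s3.png",env.snapshot('scene')[:,:,::-1])
E
python3 go.py .5452 .0275 .238 1.427
```

```text
at [0.545  0.0273 0.3371] yaw 1.423 t 6.8 w 0.0722
shift [ 0.2  0.2 99.1] turn -0.2
unit lift tool: [ 5.e-04  2.e-04 -1.e+00]
```

View pics/s3.png

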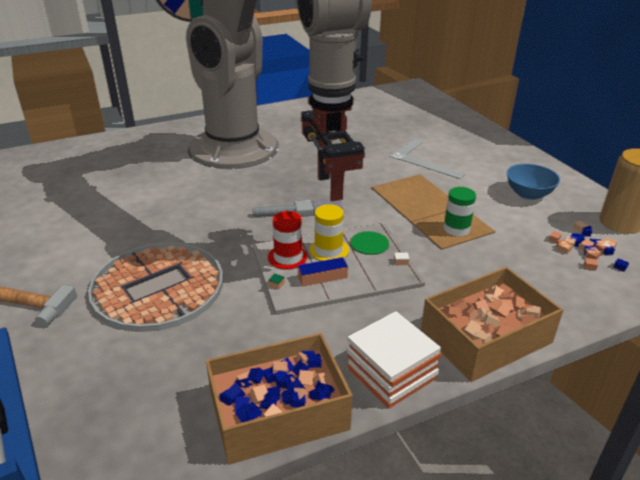

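Green stands upright on the cardboard (scene pixel 460,212). Next is yellow.

Call:
{"method": "move_arm", "body": {
  "increments": "0 0 10 0 0.82; 0 0 30 0 0.82; 0 0 55 0 0.82; 0 0 78 0 0.82; 0 0 93 0 0.82; 0 0 99 0 0.82; 0 0 99 0 0.82; 0 0 99 0 0.5; 0 0 99 0 0.5; 0 0 99 0 0.5; 0 0 99 0 0.5; 0 0 99 0 0.5; 0 0 99 0 0.5; 0 0 99 0 0.5"
}}

```text
time: 7.97
tool_pos: [0.5455, 0.0275, 0.2389]
eef_rot: [3.14, -0.001, 1.424]
wrist_force: [1.2, 1.0, 6.7]
gripper_width: 0.0555
```

```bash
python3 go.py .482 .311 .338; python3 go.py .482 .311 .227
```

```text
at [0.5455 0.0275 0.2389] yaw 1.4241 t 7.97 w 0.0555
shift [ 271.3 -104.1  -99. ] turn 0
unit lift tool: [ 0.0011  0.0019 -1.    ]
at [0.5455 0.0275 0.2389] yaw 1.4241 t 7.97 w 0.0555
shift [ 271.2 -104.3   12. ] turn 0
unit lift tool: [ 0.0011  0.0019 -1.    ]
```

Call:
{"method": "move_arm", "body": {
  "increments": "0 0 -6 0 0.5; 0 0 -18 0 0.5; 0 0 -38 0 0.5; 0 0 -58 0 0.5; 10 -3.8 -75 0 0.5; 32 -12.3 -80 0 0.5; 64 -24.6 -80 0 0.5; 98 -37.6 -80 0 0.5; 132 -50.7 -80 0 0.5; 166 -63.7 -80 0 0.5; 200 -76.8 -80 0 0.5; 234 -90 -80 0 0.5; 258 -99 -80 0 0.5; 271 -104 -75 0 0.5; 271 -104 -55 0 0.5; 271 -104 -35 0 0.5; 271 -104 -18 0 0.5; 271 -104 -5 0 0.5; 271 -104 3 0 0.5; 271 -104 8 0 0.5"
}}

```text
time: 9.63
tool_pos: [0.4816, 0.3097, 0.2291]
eef_rot: [-3.141, 0.001, 1.423]
wrist_force: [-1.0, 0.1, -2.0]
gripper_width: 0.0556
```

Call:
{"method": "move_arm", "body": {
  "increments": "0 0 1.5 0 0.5; 0 0 3 0 0.5; 0 0 4 0 0.5; 0 0 4.5 0 0.5; 0 0 4.5 0 0.5"
}}

```text
time: 10.05
tool_pos: [0.482, 0.3105, 0.2269]
eef_rot: [3.141, -0.001, 1.424]
wrist_force: [-1.8, -2.0, 5.7]
gripper_width: 0.056
```

Call:
{"method": "move_arm", "body": {
  "increments": "0 0 0 0 0.82; 0 0 0 0 0.82; 0 0 0 0 0.82; 0 0 0 0 0.82; 0 0 0 0 0.82; 0 0 -20 0 0.82; 0 0 -50 0 0.82; 0 0 -85 0 0.82; -10 3 -111 0 0.82; -35 10 -111 0 0.82; -74 21.6 -111 0 0.82; -113 33 -111 0 0.82; -152 44.3 -111 0 0.82; -191 55.7 -111 0 0.82; -230 67 -111 0 0.82; -269 78.4 -111 0 0.82; -305 89 -111 0 0.82; -335 97.7 -111 0 0.82; -352 102.6 -111 0 0.82; -357 104 -111 0 0.82"
}}

```text
time: 11.72
tool_pos: [0.5321, -0.0617, 0.3367]
eef_rot: [3.141, 0.001, 1.418]
wrist_force: [0.5, -0.4, 0.1]
gripper_width: 0.0721
```

```bash
python3 - <<'E'
from station import env
import cv2
cv2.imwrite("pics/w4.png",env.snapshot('wrist')[:,:,::-1])
cv2.imwrite("pics/s4.png",env.snapshot('scene')[:,:,::-1])
E
python3 go.py .5329 -.0584 .238 1.427
```

```text
at [ 0.5322 -0.0585  0.3364] yaw 1.4219 t 11.82 w 0.0717
shift [ 0.2  0.7 98.4] turn -0.3
unit lift tool: [-0.e+00 -1.e-04 -1.e+00]
```

View pics/s4.png

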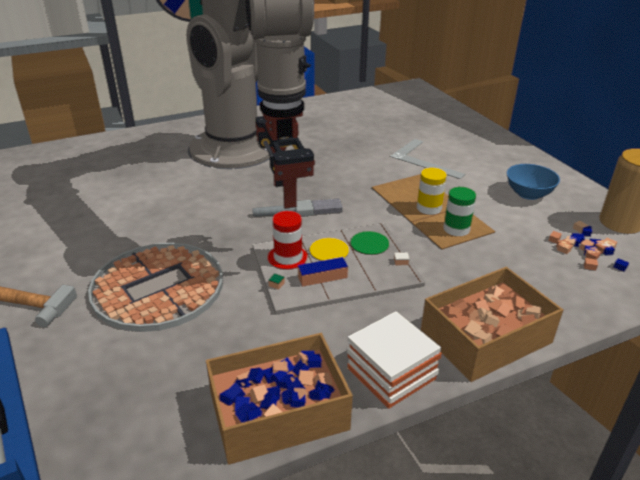

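View pics/w4.png

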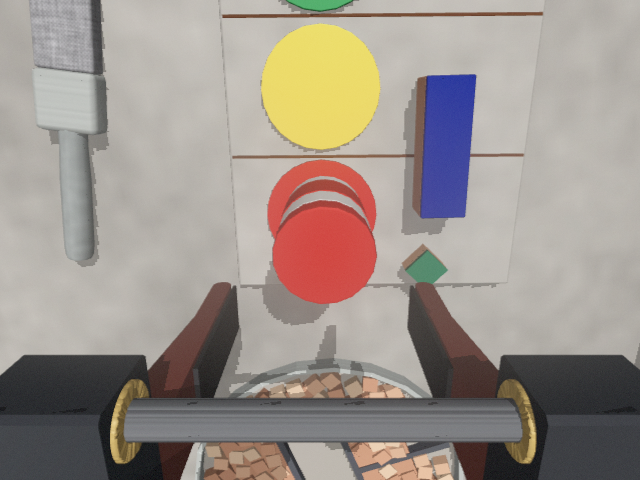

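Call:
{"method": "move_arm", "body": {
  "increments": "0 0.7 10 0 0.82; 0 0.7 30 0 0.82; 0 0.7 55 0 0.82; 0 0.7 78 0 0.82; 0 0.7 93 0 0.82; 0 0.7 98.5 0 0.82; 0 0.7 98.5 0 0.82; 0 0.7 98.5 0 0.5; 0 0.7 98.5 0 0.5; 0 0.7 98.5 0 0.5; 0 0.7 98.5 0 0.5; 0 0.7 98.5 0 0.5; 0 0.7 98.5 0 0.5; 0 0.7 98.5 0 0.5"
}}

```text
time: 12.98
tool_pos: [0.5335, -0.0577, 0.2389]
eef_rot: [3.14, -0.001, 1.424]
wrist_force: [-1.5, 2.5, 6.7]
gripper_width: 0.0558
```

```bash
python3 go.py .387 .308 .338; python3 - <<'E'
from station import env
from h import *
# calibration of wrist at pic w4 approx: recompute from pose is not stored; use relative: TCP moved straight down ~98 mm
c=env.get_calibration('wrist'); print(c['world_from_camera'][:3,3], env.observe()['tool_pos'])
E
```

```text
at [ 0.5335 -0.0577  0.2389] yaw 1.4243 t 12.98 w 0.0558
shift [ 340.5 -198.2  -99.1] turn 0
unit lift tool: [ 9.0e-04  1.7e-03 -1.0e+00]
[0.54661384 0.02584971 0.21914588] [ 0.53349793 -0.05769679  0.23890658]
```

Call:
{"method": "move_arm", "body": {
  "increments": "0 0 -6 0 0.5; 0 0 -18 0 0.5; 0 0 -38 0 0.5; 0 0 -58 0 0.5; 9 -5 -78 0 0.5; 30 -17.5 -90 0 0.5; 60 -35 -90 0 0.5; 90 -52.4 -90 0 0.5; 120 -70 -90 0 0.5; 150 -87.3 -90 0 0.5; 180 -104.8 -90 0 0.5; 210 -122.2 -90 0 0.5; 240 -139.7 -90 0 0.5; 270 -157 -90 0 0.5; 300 -174.6 -90 0 0.5; 325 -189 -90 0 0.5; 337 -196 -88 0 0.5; 340.5 -198 -75 0 0.5; 340.5 -198 -58 0 0.5; 340.5 -198 -40 0 0.5"
}}

```text
time: 14.65
tool_pos: [0.3871, 0.3077, 0.2782]
eef_rot: [3.141, -0.001, 1.424]
wrist_force: [1.1, 0.0, -3.2]
gripper_width: 0.0556
```

```bash
python3 go.py .387 .308 .229
```

```text
at [0.3871 0.3077 0.2782] yaw 1.4244 t 14.65 w 0.0556
shift [ 0.2 -0.2 49.2] turn 0
unit lift tool: [ 8.0e-04  1.1e-03 -1.0e+00]
```

Call:
{"method": "move_arm", "body": {
  "increments": "0 0 17 0 0.5; 0 0 32 0 0.5; 0 0 42 0 0.5; 0 0 47 0 0.5; 0 0 49 0 0.5; 0 0 51 0 0.5; 0 0 52 0 0.5; 0 0 52.5 0 0.5; 0 0 52.5 0 0.5"
}}

```text
time: 15.4
tool_pos: [0.3873, 0.3078, 0.2269]
eef_rot: [3.141, -0.001, 1.424]
wrist_force: [-2.3, -3.5, 8.7]
gripper_width: 0.0557
```

Call:
{"method": "move_arm", "body": {
  "increments": "0 0 0 0 0.82; 0 0 0 0 0.82; 0 0 0 0 0.82; 0 0 0 0 0.82; 0 0 0 0 0.82; 0 0 -20 0 0.82; 0 0 -50 0 0.82; 0 0 -85 0 0.82; -10 6.6 -111 0 0.82; -30 20 -111 0 0.82; -63 42 -111 0 0.82; -96 64 -111 0 0.82; -129 86 -111 0 0.82; -162 107.5 -111 0 0.82; -195 129.4 -111 0 0.82; -228 151 -111 0 0.82; -261 173 -111 0 0.82; -294 195 -111 -1.1 0.82; -322 213.6 -111 -1.1 0.82; -338 224.5 -111 -1.1 0.82"
}}

```text
time: 17.07
tool_pos: [0.5603, -0.0636, 0.3367]
eef_rot: [3.14, 0.002, 1.439]
wrist_force: [1.0, -0.1, 1.2]
gripper_width: 0.0724
```

Call:
{"method": "move_arm", "body": {
  "increments": "0 0 0 0 0.82"
}}

```text
time: 17.15
tool_pos: [0.5605, -0.0643, 0.3368]
eef_rot: [3.14, 0.003, 1.436]
wrist_force: [-0.5, -1.1, 0.7]
gripper_width: 0.0717
```

```bash
cat > w5.py <<'E'
from station import env
from h import *
c=env.get_calibration('wrist')
im=env.snapshot('wrist')[:,:,::-1].copy(); cv2.imwrite("pics/w5.png",im)
l,st,n=hue(im,'blue'); k=max(range(1,n),key=lambda i:st[i,4]); print(st[k])
w=unproj(c,contour(l==k)+.0,.042); m=w.mean(0)
r=rect_fit(c,w,.03-.001,.09-.001,.042,[m[0],m[1],-0.1]); print('tile',r.x,abs(r.fun).max())
for col in ('yellow','green','red'):
    l,st,n=hue(im,col); 
    if n<2: continue
    k=max(range(1,n),key=lambda i:st[i,4])
    w=unproj(c,contour(l==k),.016)
    r=least_squares(lambda p:np.hypot(w[:,0]-p[0],w[:,1]-p[1])-p[2],[*w[:,:2].mean(0),.04],loss='soft_l1',f_scale=.001); print(col,st[k],r.x,abs(r.fun).max())
cv2.imwrite("pics/s5.png",env.snapshot('scene')[:,:,::-1])
cv2.imwrite("pics/t5.png",env.snapshot('top')[:,:,::-1])
E
python3 w5.py; python3 go.py .6192 -.0214 .3 1.443
```

```text
[ 381   79   50  130 5326]
tile [ 0.62119299 -0.01069165 -0.10765473] 0.012144583767800837
green [245   0  69  13 529] [0.56367992 0.14948115 0.07362123] 0.003667949508887547
at [ 0.5593 -0.0585  0.3361] yaw 1.4437 t 17.3 w 0.0721
shift [44.4 54.8 36.1] turn 0.0
unit lift tool: [ 4.e-04 -1.e-03 -1.e+00]
```

View pics/w5.png

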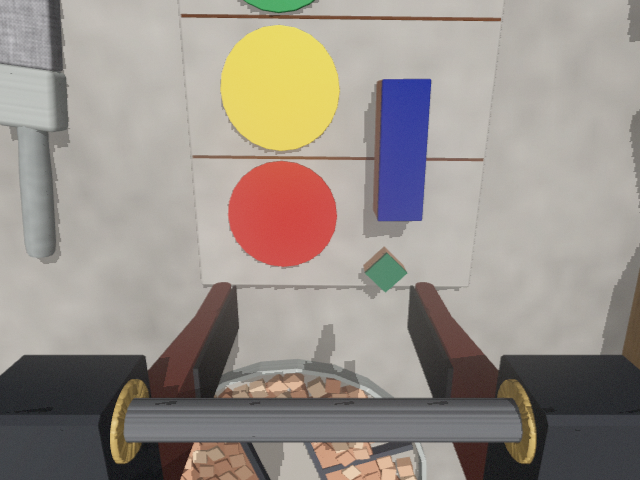

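View pics/s5.png

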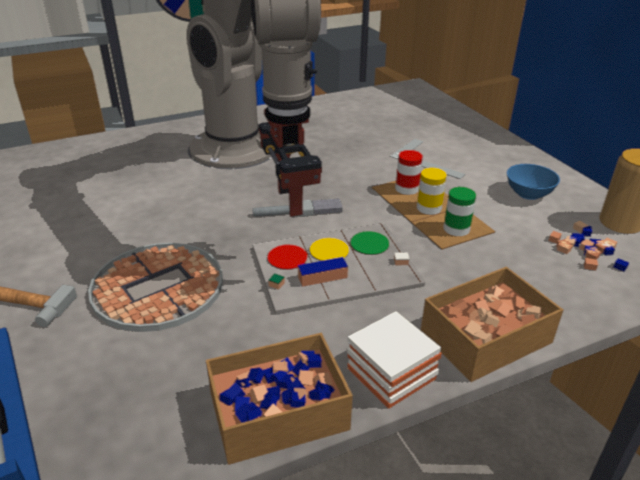

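```bash
cat > w6.py <<'E'
from station import env
from h import *
c=env.get_calibration('wrist')
im=env.snapshot('wrist')[:,:,::-1].copy()
h=cv2.cvtColor(im,cv2.COLOR_BGR2HSV).astype(int); H,S,V=h[...,0],h[...,1],h[...,2]
M=dict(blue=(abs(H-118)<15)&(S>100),yellow=(abs(H-26)<8)&(S>90),red=((H<6)|(H>174))&(S>120))
def big(m):
    n,l,st,_=cv2.connectedComponentsWithStats(m.astype(np.uint8)); k=1+np.argmax(st[1:,4]); print(st[k]); return contour(l==k)
w=unproj(c,big(M['blue']),.042); m=w.mean(0)
r=rect_fit(c,w,.0295,.0895,.042,[m[0],m[1],-0.1]); print('tile',r.x.round(4),abs(r.fun).max())
for col in ('yellow','red'):
    w=unproj(c,big(M[col]),.016)
    r=least_squares(lambda p:np.hypot(w[:,0]-p[0],w[:,1]-p[1])-p[2],[*w[:,:2].mean(0),.04],loss='soft_l1',f_scale=.001); print(col,r.x.round(4),abs(r.fun).max())
E
python3 w6.py
```

```text
[ 382   91   54  140 6470]
tile [ 0.6193 -0.0221 -0.1271] 0.0006448312957472845
[  226    36   119   124 11506]
yellow [0.5455 0.0266 0.0393] 0.0005210302828675961
[ 233  170  108  105 8781]
red [ 0.533  -0.0592  0.0392] 0.000672179118746348
```

```bash
python3 go.py .6193 -.0217 .25 1.444;python3 go.py .6193 -.0217 .211 1.444
```

```text
at [ 0.5592 -0.0579  0.3361] yaw 1.445 t 17.35 w 0.0718
shift [43.4 55.2 86.1] turn 0.1
unit lift tool: [ 7.0e-04 -1.1e-03 -1.0e+00]
at [ 0.5592 -0.0579  0.3361] yaw 1.445 t 17.35 w 0.0718
shift [ 43.3  55.2 125.1] turn 0.1
unit lift tool: [ 7.0e-04 -1.1e-03 -1.0e+00]
```

Call:
{"method": "move_arm", "body": {
  "increments": "5 6.5 0 0 0.82; 15 20 0 0 0.82; 30 38 10 0 0.82; 40 51 30 0 0.82; 43.3 55.2 55 0 0.82; 43.3 55.2 80 0 0.82; 43.3 55.2 95 0 0.82; 43.3 55.2 95 0 0.82; 43.3 55.2 95 0 0.82"
}}

```text
time: 18.1
tool_pos: [0.6198, -0.0219, 0.2409]
eef_rot: [-3.14, -0.0, 1.445]
wrist_force: [0.2, -0.1, 0.7]
gripper_width: 0.0722
```

```bash
python3 go.py .6193 -.0217 .211 1.444; python3 -c "
from station import env
import cv2
cv2.imwrite('pics/w7.png',env.snapshot('wrist')[:,:,::-1])"
```

```text
at [ 0.6198 -0.0219  0.2409] yaw 1.4451 t 18.1 w 0.0722
shift [ 0.1 -0.4 30. ] turn 0.1
unit lift tool: [ 1.0e-04 -1.6e-03 -1.0e+00]
```

View pics/w7.png

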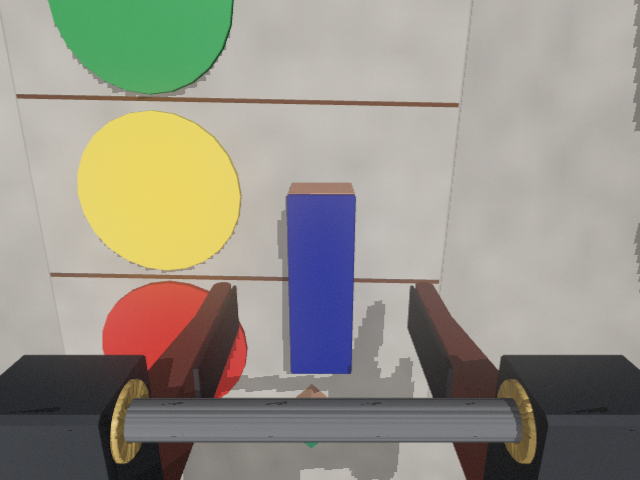

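Tile is aligned between the fingers. Descend and grip.

Call:
{"method": "move_arm", "body": {
  "increments": "0 -0.4 10 0 0.82; 0 -0.4 20 0 0.82; 0 -0.4 27 0 0.82; 0 -0.4 30 0 0.82; 0 -0.4 30 0 0.82; 0 -0.4 30 0 0.1; 0 -0.4 30 0 0.1; 0 -0.4 30 0 0.1; 0 -0.4 30 0 0.1; 0 -0.4 30 0 0.1; 0 -0.4 30 0 0.1; 0 -0.4 30 0 0.1; 0 -0.4 30 0 0.1; 0 -0.4 30 0 0.1; 0 -0.4 30 0 0.1; 0 -0.4 30 0 0.1",
  "newtons": 25
}}

```text
time: 19.48
tool_pos: [0.6194, -0.0233, 0.2115]
eef_rot: [-3.141, -0.0, 1.443]
wrist_force: [-1.1, 0.1, 2.2]
gripper_width: 0.0296
```

```bash
python3 go.py .5005 -.3114 .3 1.789
```

```text
at [ 0.6194 -0.0233  0.2115] yaw 1.4433 t 19.48 w 0.0296
shift [-300.9  -81.3  -88.5] turn -19.8
unit lift tool: [ 1.e-04 -2.e-04 -1.e+00]
```

Call:
{"method": "move_arm", "body": {
  "increments": "0 0 -6 0 0.1; 0 0 -20 0 0.1; 0 0 -45 0 0.1; -8 -2.2 -75 -1 0.1; -26 -7 -100 -3 0.1; -56 -15 -118 -6 0.1; -90 -24.3 -118 -9 0.1; -124 -33.5 -118 -12 0.1; -158 -42.7 -118 -15 0.1; -192 -51.9 -118 -18 0.1; -226 -61 -118 -19.8 0.1; -258 -69.7 -118 -19.8 0.1; -284 -76.7 -118 -19.8 0.1; -297 -80.3 -118 -19.8 0.1; -301 -81.3 -118 -19.8 0.1; -301 -81.3 -118 -19.8 0.1; -301 -81.3 -118 -19.8 0.1; -301 -81.3 -118 -19.8 0.1; -301 -81.3 -118 -19.8 0.1; -301 -81.3 -118 -19.8 0.1"
}}

```text
time: 21.15
tool_pos: [0.5013, -0.3102, 0.3293]
eef_rot: [3.142, -0.001, 1.791]
wrist_force: [0.2, -0.2, -1.8]
gripper_width: 0.0298
```

```bash
cat > w8.py <<'E'
from station import env
from h import *
c=env.get_calibration('wrist'); im=env.snapshot('wrist')[:,:,::-1].copy(); cv2.imwrite('pics/w8r.png',im)
np.save('c8.npy',c['world_from_camera'])
print(env.observe()['tool_pos'],env.observe()['eef_rot'])
def rect(x,y,a,w,h,z):
    p=np.array([[-w/2,-h/2],[w/2,-h/2],[w/2,h/2],[-w/2,h/2]])
    ca,sa=np.cos(a),np.sin(a); q=p@np.array([[ca,sa],[-sa,ca]])+[x,y]
    return np.c_[q,np.full(4,z)]
for z,col in((.002,(255,0,255)),(.010,(0,255,0))):
    cv2.polylines(im,[np.round(proj(c,rect(.5005,-.3114,.218,.048,.108,z))).astype(int)],True,col,1)
cv2.imwrite('pics/w8.png',im)
E
python3 w8.py
```

```text
[ 0.50112226 -0.31044649  0.32934712] [ 3.14157496e+00 -3.65507614e-04  1.79075715e+00]
```

View pics/w8.png

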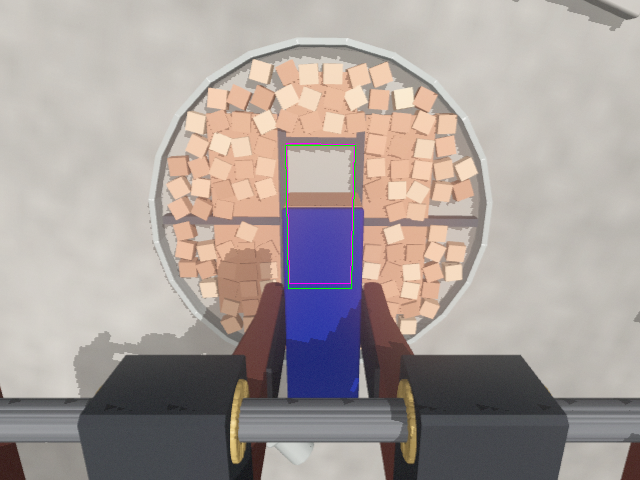

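```bash
python3 go.py .5008 -.3126 .2025 1.789
```

```text
at [ 0.5011 -0.3104  0.3293] yaw 1.7908 t 21.2 w 0.0299
shift [ -2.1  -0.8 126.8] turn 0.1
unit lift tool: [ 4.e-04  0.e+00 -1.e+00]
```

Call:
{"method": "move_arm", "body": {
  "increments": "-2 -0.5 8 0 0.1; -2 -0.5 25 0 0.1; -2 -0.5 48 0 0.1; -2 -0.5 72 0 0.1; -2 -0.5 92 0 0.1; -2 -0.5 105 0 0.1; -2 -0.5 112 0 0.1; -2 -0.5 117 0 0.1; -2 -0.5 120 0 0.1; -2 -0.5 123 0 0.1; -2 -0.5 125 0 0.1; -2 -0.5 126.5 0 0.1; -2 -0.5 126.5 0 0.1"
}}

```text
time: 22.28
tool_pos: [0.5006, -0.3136, 0.2032]
eef_rot: [3.141, 0.0, 1.789]
wrist_force: [-0.0, 0.8, -1.3]
gripper_width: 0.0298
```

Call:
{"method": "move_arm", "body": {
  "increments": "0 0 1 0 0.1; 0 0 1.8 0 0.1; 0 0 1.8 0 0.1"
}}

```text
time: 22.53
tool_pos: [0.5006, -0.3136, 0.2015]
eef_rot: [3.141, 0.0, 1.789]
wrist_force: [0.1, -0.1, 1.5]
gripper_width: 0.03
```

Call:
{"method": "move_arm", "body": {
  "increments": "0 0 0 0 0.7; 0 0 0 0 0.7; 0 0 0 0 0.7; 0 0 0 0 0.7; 0 0 0 0 0.7; 0 0 0 0 0.7; 0 0 -10 0 0.7; 0 0 -30 0 0.8; 0 0 -60 0 0.8; 0 0 -95 0 0.8; 0 0 -120 0 0.8; 0 0 -130 0 0.8; 0 0 -130 0 0.8; 0 0 -130 0 0.8"
}}

```text
time: 23.7
tool_pos: [0.5003, -0.3133, 0.3311]
eef_rot: [3.141, -0.0, 1.789]
wrist_force: [0.7, -0.4, -1.0]
gripper_width: 0.0701
```

```bash
cat > w9.py <<'E'
from station import env
from h import *
c=env.get_calibration('wrist'); im=env.snapshot('wrist')[:,:,::-1].copy()
exec(open('w8.py').read().split('for z,col')[0].split('def rect')[1].join(['def rect','']))
h=cv2.cvtColor(im,cv2.COLOR_BGR2HSV).astype(int); H,S,V=h[...,0],h[...,1],h[...,2]
m=(abs(H-118)<15)&(S>100)
n,l,st,_=cv2.connectedComponentsWithStats(m.astype(np.uint8)); k=1+np.argmax(st[1:,4]); print(st[k])
w=unproj(c,contour(l==k),.032); mm=w.mean(0)
r=rect_fit(c,w,.0295,.0895,.032,[mm[0],mm[1],0.2]); print('tile',r.x.round(4),abs(r.fun).max())
cv2.polylines(im,[np.round(proj(c,rect(.5005,-.3114,.218,.048,.108,.01))).astype(int)],True,(0,255,0),1)
cv2.imwrite('pics/w9.png',im); cv2.imwrite("pics/s9.png",env.snapshot('scene')[:,:,::-1])
E
python3 w9.py; python3 go.py .387 .308 .337 1.424
```

```text
[ 301  160   45  126 5413]
tile [ 0.5015 -0.3124  0.2175] 0.0008665962755623237
at [ 0.5    -0.313   0.3296] yaw 1.7891 t 23.8 w 0.0701
shift [630.8  24.2  -6.4] turn 20.9
unit lift tool: [ 0.0017 -0.0021 -1.    ]
```

View pics/w9.png

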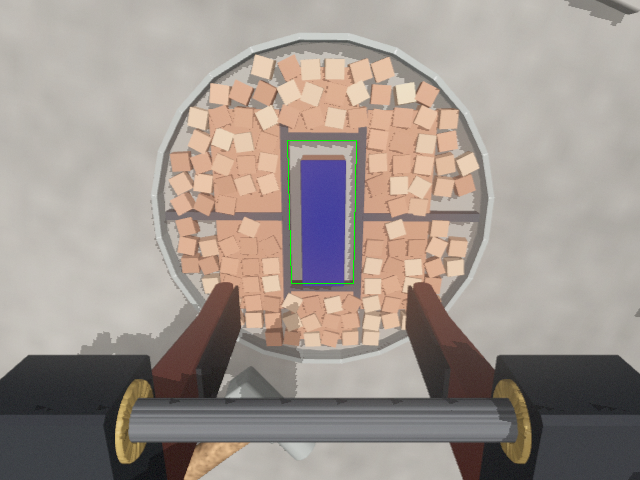

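View pics/s9.png

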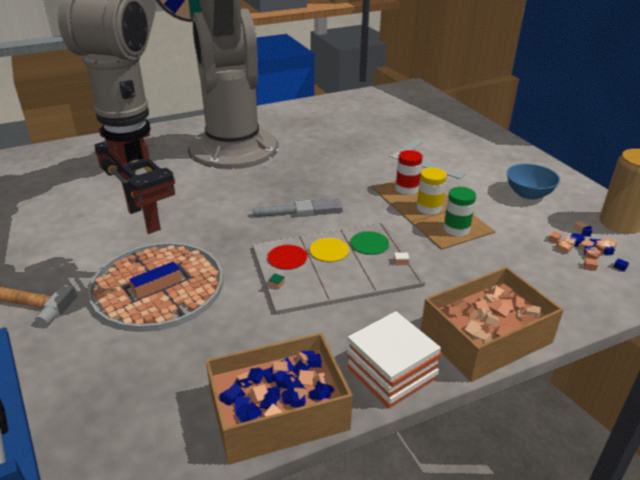

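Call:
{"method": "move_arm", "body": {
  "increments": "10 2 0 0 0.82; 30 7 0 1 0.82; 65 14 -2 3 0.82; 103 23 -3 5 0.82; 141 31 -4 7 0.82; 179 40 -5 9 0.82; 217 48 -6 11 0.82; 255 56 -6.4 13 0.82; 293 63 -6.4 15 0.82; 331 66 -6.4 17 0.82; 369 65 -6.4 19 0.82; 407 61 -6.4 21 0.82; 445 56 -6.4 21 0.82; 483 50 -6.4 21 0.82; 521 43 -6.4 21 0.82; 559 36 -6.4 21 0.82; 592 31 -6.4 21 0.82; 615 27 -6.4 21 0.82; 627 25 -6.4 21 0.82; 631 24 -6.4 21 0.82"
}}

```text
time: 25.47
tool_pos: [0.3858, 0.3096, 0.3367]
eef_rot: [-3.141, 0.001, 1.426]
wrist_force: [-0.3, 0.4, 0.1]
gripper_width: 0.0722
```

Call:
{"method": "move_arm", "body": {
  "increments": "0 0 0 0 0.82; 0 0 0 0 0.82; 0 0 0 0 0.82"
}}

```text
time: 25.72
tool_pos: [0.3881, 0.3059, 0.3374]
eef_rot: [3.142, 0.001, 1.419]
wrist_force: [0.9, -0.4, -0.8]
gripper_width: 0.0718
```

```bash
cat > pots.py <<'E'
from station import env
from h import *
c=env.get_calibration('wrist'); im=env.snapshot('wrist')[:,:,::-1].copy()
for x,y in((.3873,.3078),(.482,.3105),(.577,.3138)):
    for z in(.004,.094): cv2.polylines(im,[np.round(proj(c,circ(x,y,.028,z))).astype(int)],True,(255,0,255),1)
import sys; cv2.imwrite(sys.argv[1],im)
E
python3 pots.py pics/w10.png; python3 go.py .3873 .3078 .227 1.424
```

```text
at [0.3881 0.306  0.3375] yaw 1.4194 t 25.77 w 0.0719
shift [  1.7  -1.1 110.5] turn -0.3
unit lift tool: [-6.e-04  1.e-04 -1.e+00]
```

View pics/w10.png

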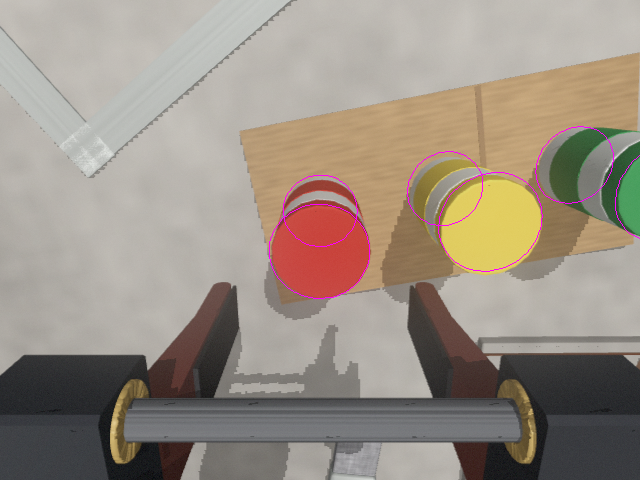

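Call:
{"method": "move_arm", "body": {
  "increments": "1.7 -1 8 -0.3 0.82; 1.7 -1 26 -0.3 0.82; 1.7 -1 50 -0.3 0.82; 1.7 -1 75 -0.3 0.82; 1.7 -1 95 -0.3 0.82; 1.7 -1 106 -0.3 0.82; 1.7 -1 110 -0.3 0.82; 1.7 -1 110 -0.3 0.82; 1.7 -1 110 -0.3 0.5; 1.7 -1 110 -0.3 0.5; 1.7 -1 110 -0.3 0.5; 1.7 -1 110 -0.3 0.5; 1.7 -1 110 -0.3 0.5; 1.7 -1 110 -0.3 0.5; 1.7 -1 110 -0.3 0.5"
}}

```text
time: 27.02
tool_pos: [0.3871, 0.3098, 0.2285]
eef_rot: [3.141, -0.002, 1.427]
wrist_force: [-0.5, -1.2, 7.4]
gripper_width: 0.0557
```

```bash
python3 go.py .5331 -.0588 .241 1.424
```

```text
at [0.3871 0.3098 0.2285] yaw 1.4274 t 27.02 w 0.0557
shift [-344.   197.2  -12.9] turn 0.2
unit lift tool: [ 0.0017  0.001  -1.    ]
```

Call:
{"method": "move_arm", "body": {
  "increments": "0 0 -6 0 0.5; 0 0 -18 0 0.5; 0 0 -38 0 0.5; 0 0 -60 0 0.5; -9 5.2 -82 0 0.5; -28 16 -95 0 0.5; -58 33.5 -95 0 0.5; -90 52 -95 0 0.5; -122 70.5 -95 0 0.5; -154 89 -95 0 0.5; -186 107.5 -95 0 0.5; -218 126 -95 0 0.5; -250 144.5 -95 0 0.5; -282 163 -95 0 0.5; -310 179 -95 0 0.5; -330 191 -95 0 0.5; -339 196 -92 0 0.5; -341 197 -84 0 0.5; -341 197 -70 0 0.5; -341 197 -60 0 0.5"
}}

```text
time: 28.68
tool_pos: [0.5321, -0.0544, 0.286]
eef_rot: [-3.139, -0.001, 1.429]
wrist_force: [-0.5, 0.5, -2.7]
gripper_width: 0.0558
```

```bash
python3 go.py .5331 -.0558 .2425 1.427; python3 - <<'E'
from station import env
import cv2
cv2.imwrite("pics/w11.png",env.snapshot('wrist')[:,:,::-1])
E
```

```text
at [ 0.5321 -0.0544  0.286 ] yaw 1.4293 t 28.68 w 0.0558
shift [-1.2  1.3 43.5] turn 0.1
unit lift tool: [ 8.0e-04 -2.2e-03 -1.0e+00]
```

View pics/w11.png

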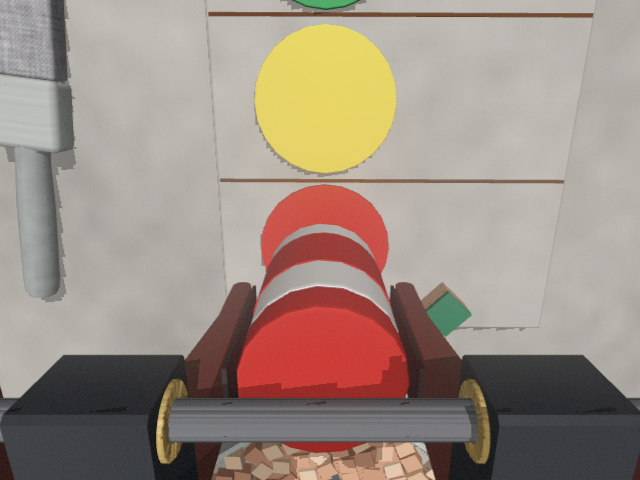

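Call:
{"method": "move_arm", "body": {
  "increments": "-1 1.2 10 0 0.5; -1 1.2 22 0 0.5; -1 1.2 32 0 0.5; -1 1.2 38 0 0.5; -1 1.2 41 0 0.5; -1 1.2 43 0 0.5; -1 1.2 44.5 0 0.5; -1 1.2 46 0 0.5; -1 1.2 46 0 0.5"
}}

```text
time: 29.48
tool_pos: [0.5341, -0.0573, 0.2416]
eef_rot: [3.141, -0.0, 1.428]
wrist_force: [0.7, -0.4, -3.3]
gripper_width: 0.0558
```

Call:
{"method": "move_arm", "body": {
  "increments": "0 0 1 0 0.5; 0 0 2 0 0.5; 0 0 2 0 0.5"
}}

```text
time: 29.73
tool_pos: [0.5342, -0.0575, 0.2406]
eef_rot: [3.141, -0.001, 1.427]
wrist_force: [-2.2, -0.2, 6.4]
gripper_width: 0.0557
```

Call:
{"method": "move_arm", "body": {
  "increments": "0 0 0 0 0.82; 0 0 0 0 0.82; 0 0 0 0 0.82; 0 0 0 0 0.82; 0 0 0 0 0.82; 0 0 -18 0 0.82; 0 0 -45 0 0.82; 0 0 -75 0 0.82; 10 -3 -97 0 0.82; 35 -10 -97 0 0.82; 74 -21.6 -97 0 0.82; 113 -33 -97 0 0.82; 152 -44.3 -97 0 0.82; 191 -55.7 -97 0 0.82; 230 -67 -97 0 0.82; 269 -78.4 -97 0 0.82; 305 -89 -97 0 0.82; 335 -97.7 -97 0 0.82; 352 -102.6 -97 0 0.82; 357 -104 -97 0 0.82"
}}

```text
time: 31.4
tool_pos: [0.4806, 0.3151, 0.3362]
eef_rot: [-3.141, -0.001, 1.433]
wrist_force: [-0.3, 0.6, -0.5]
gripper_width: 0.0723
```

Call:
{"method": "move_arm", "body": {
  "increments": "0 0 0 0 0.82; 0 0 0 0 0.82; 0 0 0 0 0.82"
}}

```text
time: 31.65
tool_pos: [0.4826, 0.3087, 0.3366]
eef_rot: [3.141, 0.001, 1.425]
wrist_force: [-0.3, -0.5, -0.2]
gripper_width: 0.0719
```

```bash
python3 pots.py pics/w12.png; python3 go.py .482 .3105 .227 1.424; python3 -c "
from station import env
import cv2
cv2.imwrite('pics/s12.png',env.snapshot('scene')[:,:,::-1])"
```

```text
at [0.4827 0.3087 0.3366] yaw 1.4244 t 31.7 w 0.0718
shift [  1.8  -0.9 109.6] turn 0.0
unit lift tool: [-7.e-04  2.e-04 -1.e+00]
```

View pics/w12.png

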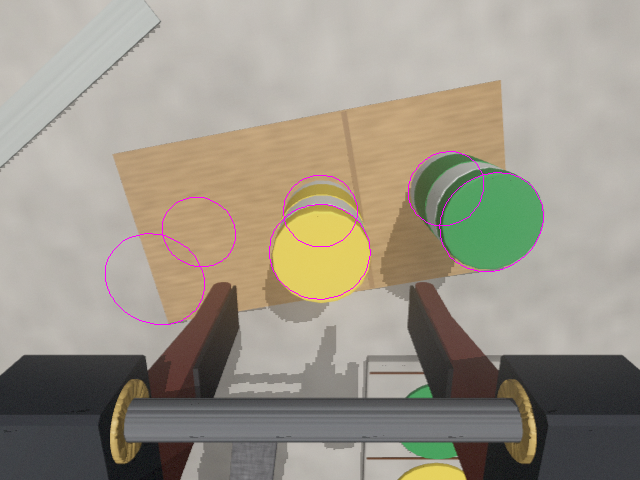

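View pics/s12.png

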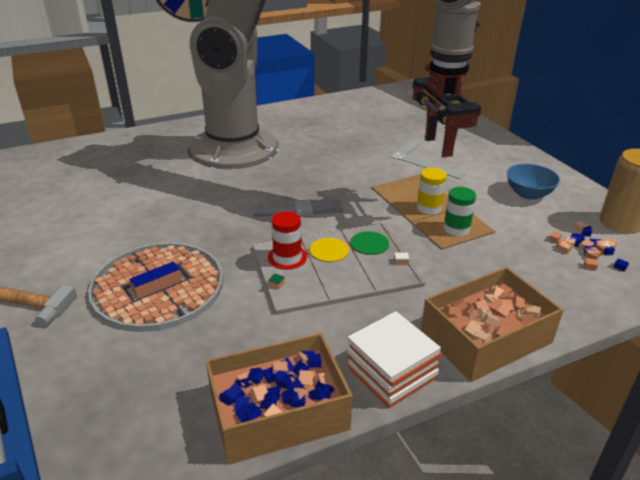

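Call:
{"method": "move_arm", "body": {
  "increments": "0 -0.8 8 0 0.82; 0 -0.8 26 0 0.82; 0 -0.8 50 0 0.82; 0 -0.8 75 0 0.82; 0 -0.8 95 0 0.82; 0 -0.8 105 0 0.82; 0 -0.8 109 0 0.82; 0 -0.8 109 0 0.82; 0 -0.8 109 0 0.5; 0 -0.8 109 0 0.5; 0 -0.8 109 0 0.5; 0 -0.8 109 0 0.5; 0 -0.8 109 0 0.5; 0 -0.8 109 0 0.5; 0 -0.8 109 0 0.5"
}}

```text
time: 33.0
tool_pos: [0.4817, 0.3113, 0.2287]
eef_rot: [3.14, -0.002, 1.427]
wrist_force: [0.0, -0.8, 6.4]
gripper_width: 0.0557
```

```bash
python3 go.py .5454 .0272 .2405 1.424
```

```text
at [0.4817 0.3113 0.2287] yaw 1.4275 t 33.0 w 0.0557
shift [-272.1  103.6  -12.1] turn 0.2
unit lift tool: [ 0.0016  0.0013 -1.    ]
```

Call:
{"method": "move_arm", "body": {
  "increments": "0 0 -6 0 0.5; 0 0 -18 0 0.5; 0 0 -38 0 0.5; 0 0 -60 0 0.5; -9 3.4 -80 0 0.5; -28 10.7 -90 0 0.5; -58 22 -90 0 0.5; -92 35 -90 0 0.5; -126 48 -90 0 0.5; -160 61 -90 0 0.5; -194 74 -90 0 0.5; -226 86 -90 0 0.5; -252 96 -90 0 0.5; -266 102 -85 0 0.5; -270 103.6 -70 0 0.5; -270 103.6 -55 0 0.5; -270 103.6 -42 0 0.5; -270 103.6 -32 0 0.5; -270 103.6 -26 0 0.5; -270 103.6 -26 0 0.5"
}}

```text
time: 34.67
tool_pos: [0.5447, 0.0292, 0.2528]
eef_rot: [-3.14, 0.001, 1.428]
wrist_force: [-0.4, 0.1, -3.2]
gripper_width: 0.0558
```

```bash
python3 go.py .5454 .0292 .2405 1.424
```

```text
at [0.5447 0.0292 0.2528] yaw 1.4279 t 34.67 w 0.0558
shift [ 0.1  0.7 12.3] turn 0.2
unit lift tool: [-5.0e-04 -1.9e-03 -1.0e+00]
```

Call:
{"method": "move_arm", "body": {
  "increments": "0 0.5 5 0 0.5; 0 0.5 9 0 0.5; 0 0.5 11 0 0.5; 0 0.5 12.5 0 0.5; 0 0.5 14 0 0.5; 0 0.5 14.5 0 0.5; 0 0.5 14.5 0 0.5"
}}

```text
time: 35.25
tool_pos: [0.5459, 0.0288, 0.2406]
eef_rot: [-3.141, -0.001, 1.427]
wrist_force: [-5.2, -1.0, 14.7]
gripper_width: 0.0556
```

Call:
{"method": "move_arm", "body": {
  "increments": "0 0 -0.8 0 0.82; 0 0 -0.8 0 0.82; 0 0 -0.8 0 0.82; 0 0 -0.8 0 0.82; 0 0 -0.8 0 0.82; 0 0 -18 0 0.82; 0 0 -45 0 0.82; 0 0 -75 0 0.82; 10 -0.4 -97 0 0.82; 35 -1.3 -97 0 0.82; 75 -2.7 -97 0 0.82; 115 -4.1 -97 0 0.82; 155 -5.5 -97 0 0.82; 195 -7 -97 0 0.82; 230 -8.2 -97 0 0.82; 260 -9.3 -97 0 0.82; 280 -10 -97 0 0.82; 286.6 -10 -97 0 0.82; 286.6 -10 -97 0 0.82"
}}

```text
time: 36.83
tool_pos: [0.5762, 0.3159, 0.3354]
eef_rot: [-3.141, 0.0, 1.431]
wrist_force: [0.4, -0.8, -0.4]
gripper_width: 0.0716
```

Call:
{"method": "move_arm", "body": {
  "increments": "0 0 0 0 0.82; 0 0 0 0 0.82; 0 0 0 0 0.82"
}}

```text
time: 37.08
tool_pos: [0.5771, 0.3117, 0.3363]
eef_rot: [3.141, 0.001, 1.425]
wrist_force: [-0.0, 0.1, 0.1]
gripper_width: 0.0717
```

```bash
python3 pots.py pics/w13.png; python3 go.py .577 .3138 .227 1.424
```

```text
at [0.5771 0.312  0.3363] yaw 1.4249 t 37.13 w 0.072
shift [  1.8  -0.4 109.3] turn 0.1
unit lift tool: [-4.e-04  2.e-04 -1.e+00]
```

View pics/w13.png

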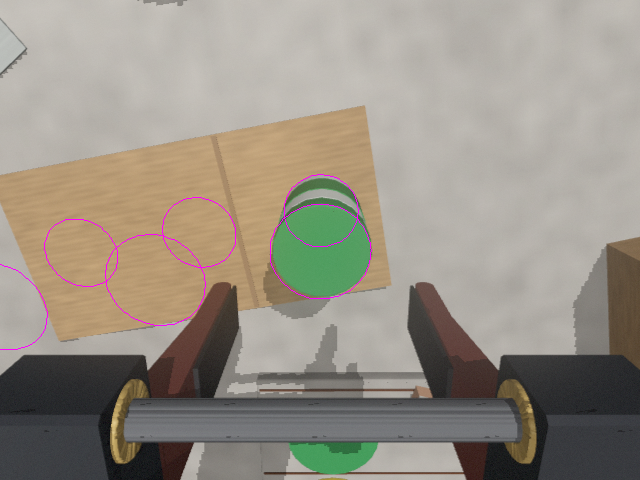

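Call:
{"method": "move_arm", "body": {
  "increments": "0.5 -0.4 8 0 0.82; 0.5 -0.4 26 0 0.82; 0.5 -0.4 50 0 0.82; 0.5 -0.4 75 0 0.82; 0.5 -0.4 95 0 0.82; 0.5 -0.4 105 0 0.82; 0.5 -0.4 109 0 0.82; 0.5 -0.4 109 0 0.82; 0.5 -0.4 109 0 0.5; 0.5 -0.4 109 0 0.5; 0.5 -0.4 109 0 0.5; 0.5 -0.4 109 0 0.5; 0.5 -0.4 109 0 0.5; 0.5 -0.4 109 0 0.5; 0.5 -0.4 109 0 0.5"
}}

```text
time: 38.38
tool_pos: [0.5769, 0.3148, 0.2284]
eef_rot: [3.14, -0.002, 1.428]
wrist_force: [-1.0, -0.8, 6.3]
gripper_width: 0.0555
```

```bash
python3 go.py .5577 .1130 .2405 1.424
```

```text
at [0.5769 0.3148 0.2284] yaw 1.4275 t 38.38 w 0.0555
shift [-202.4    9.8  -12.4] turn 0.2
unit lift tool: [ 0.0015  0.0015 -1.    ]
```

Call:
{"method": "move_arm", "body": {
  "increments": "0 0 -6 0 0.5; 0 0 -18 0 0.5; 0 0 -38 0 0.5; 0 0 -60 0 0.5; -9 0.5 -75 0 0.5; -28 1.4 -80 0 0.5; -58 2.8 -80 0 0.5; -90 4.4 -80 0 0.5; -122 6 -80 0 0.5; -154 7.5 -80 0 0.5; -180 8.8 -80 0 0.5; -196 9.6 -80 0 0.5; -201.5 9.8 -72 0 0.5; -201.5 9.8 -60 0 0.5; -201.5 9.8 -47 0 0.5; -201.5 9.8 -36 0 0.5; -201.5 9.8 -28 0 0.5; -201.5 9.8 -24 0 0.5; -201.5 9.8 -24 0 0.5"
}}

```text
time: 39.97
tool_pos: [0.5569, 0.1144, 0.2496]
eef_rot: [-3.14, 0.001, 1.429]
wrist_force: [-0.5, 0.9, -1.4]
gripper_width: 0.056
```

```bash
python3 go.py .5577 .1138 .2405 1.424
```

```text
at [0.5569 0.1144 0.2496] yaw 1.4287 t 39.97 w 0.056
shift [-0.4  0.9  9.1] turn 0.3
unit lift tool: [-0.001  -0.0021 -1.    ]
```

Call:
{"method": "move_arm", "body": {
  "increments": "0 0.5 4 0 0.5; 0 0.5 7 0 0.5; 0 0.5 9 0 0.5; 0 0.5 10.3 0 0.5; 0 0.5 11 0 0.5; 0 0.5 11 0 0.5"
}}

```text
time: 40.47
tool_pos: [0.5579, 0.1136, 0.2404]
eef_rot: [3.141, -0.0, 1.428]
wrist_force: [-1.0, -0.5, 0.2]
gripper_width: 0.0556
```

Call:
{"method": "move_arm", "body": {
  "increments": "0 0 0.6 0 0.5; 0 0 0.6 0 0.5; 0 0 0.6 0 0.82; 0 0 0.6 0 0.82; 0 0 0.6 0 0.82; 0 0 0.6 0 0.82; 0 0 0.6 0 0.82; 0 0 0 0 0.82; 0 0 -18 0 0.82; 0 0 -45 0 0.82; 0 0 -75 0 0.82; 10 0 -100 0 0.82; 35 0 -110 0 0.82; 75 0 -120 0 0.82; 115 0 -130 0 0.82; 150 0 -130 0 0.82; 180 0 -130 0 0.82; 195 0 -130 0 0.82; 200 0 -130 0 0.82; 200 0 -130 0 0.82"
}}

```text
time: 42.13
tool_pos: [0.5862, 0.3118, 0.3695]
eef_rot: [-3.141, 0.001, 1.429]
wrist_force: [0.1, -1.3, 0.5]
gripper_width: 0.072
```

```bash
python3 - <<'E'
from station import env
from h import *
print(env.observe()['wrist_force'],env.observe()['time'])
t=env.snapshot('top')[:,:,::-1].copy(); s=env.snapshot('scene')[:,:,::-1].copy(); w=env.snapshot('wrist')[:,:,::-1]
ct=env.get_calibration('top'); cs=env.get_calibration('scene')
cv2.imwrite('pics/t14.png',t);cv2.imwrite('pics/s14.png',s)
T=cv2.resize(t[160:310,235:425],None,fx=4,fy=4,interpolation=cv2.INTER_NEAREST)
S=cv2.resize(s[190:310,240:430],None,fx=4,fy=4,interpolation=cv2.INTER_NEAREST)
for x,y in((.5331,-.0588),(.5454,.0272),(.5577,.1131)):
  for rr,z in ((.04,.016),(.028,.106)):
    for I,c,o in ((T,ct,(235,160)),(S,cs,(240,190))):
      cv2.polylines(I,[np.round((proj(c,circ(x,y,rr,z))-o+.5)*4).astype(int)],True,(255,0,255),1)
cv2.imwrite('pics/t14o.png',T);cv2.imwrite('pics/s14o.png',S)
l,st,n=hue(t,'blue'); k=[i for i in range(1,n) if 440<st[i,0]<590 and 210<st[i,1]<350]; k=max(k,key=lambda i:st[i,4])
ww=unproj(ct,contour(l==k),.032); m=ww.mean(0)
print('tile',rect_fit(ct,ww,.0285,.0885,.032,[m[0],m[1],.2]).x)
E
```

```text
[ 0.12349243 -1.34571948  0.46259901] 42.1333
tile [ 0.50139078 -0.31176816  0.2165922 ]
```

View pics/t14o.png

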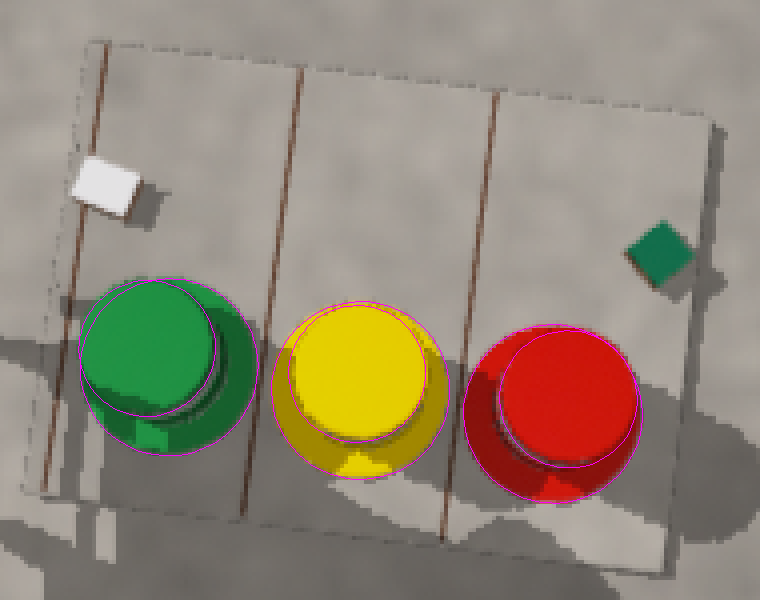

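View pics/s14o.png

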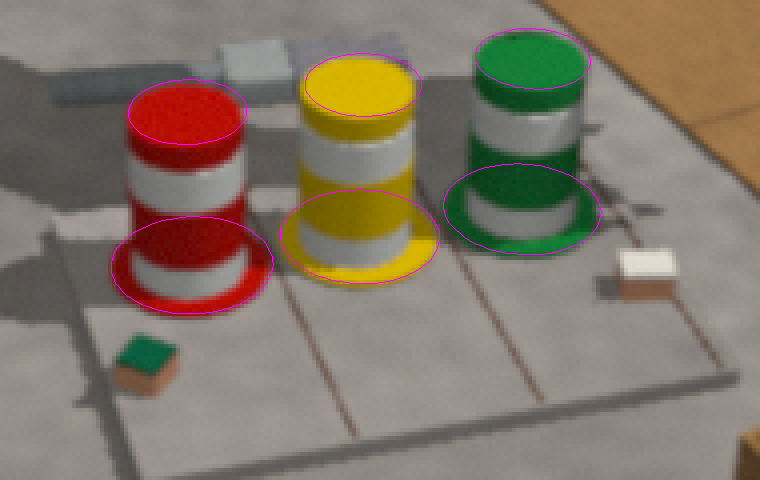

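View pics/s14.png

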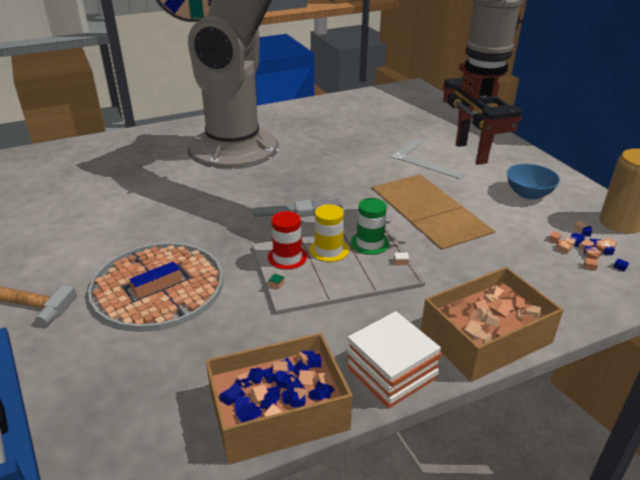

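All three pots stand upright, within about 3 mm of their disc centres. The tile lies in the slot about 1 mm off centre, and the gripper is clear of everything. I'm handing the job in.

```bash
python3 - <<'E'
from station import env
print(env.job_done()); o=env.observe(); print(o['time'],o['wrist_force'],o['gripper_width'])
E
```

```text
the job is handed in; nothing more can be done
None
the job is handed in; nothing more can be done
```

I moved the three pots onto the cardboard (green, yellow, red), laid the blue tile in the slot, then put the pots back (red, yellow, green). I handed the job in at about 42 s of the 139 s allowed; it gave no verdict.

- **Pots:** the last top and scene pictures show each pot upright on the disc of its own colour, within about 3 mm of its centre.
- **Tile:** it lies blue side up in the slot, about 1 mm off centre and less than 0.01 rad out of line. The floor contact came at the expected height.
- **Robot:** the gripper is open and raised about 0.2 m away from the pots, touching nothing.

No check failed. The scene camera placed points 1–2 px (2–3 mm) differently from the top and wrist cameras. The post-hand-in state read-out was refused, so these figures are from just before handing in.

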